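Take down the spare shelf bracket for cleaning

TASK

Strip the spare shelf bracket off the stud that is closed with a wing nut: lift off the wing nut, then the spacer, then the bracket, and lay everything out apart for cleaning, each piece upright as it was and in the middle of its place: the spacer on the square slate coaster, the bracket on the orange trivet, and that wing nut and the loose one lying among the small fittings each in a saucer of its own. Leave the small dome nut near the loose one where it lies.

Things in the scene. Friction and masses are not known exactly. Their poses are not given: they have to be found in the camera images.
- nut_on_stud: Wing nut on the stud, on top of the spacer, underside 38 mm above the table. Dark steel, no thread (lifts off). Round hub 22 mm wide, 14 mm high, 14 mm hole; two wings along x, 6 mm thick, about 64 mm tip to tip, from 5 to 26 mm above the underside. Origin: centre of underside, z up. Grip across the hub along its y. 45 g.
- nut_loose: Wing nut flat on the table beside the dome nut and a bottle cap (80 mm or more apart, under 20 mm tall). Dark steel, no thread (lifts off). Round hub 22 mm wide, 14 mm high, 14 mm hole; two wings along x, 6 mm thick, about 64 mm tip to tip, from 5 to 26 mm above the underside. Origin: centre of underside, z up. Grip across the hub along its y. 45 g.
- spacer: Wooden spacer tube, 32 mm outside, 14 mm through hole, 24 mm high, 30 g. Origin: centre of its underside; z along the hole, up. At the start it stands in the bracket's channel around the stud, its underside 14 mm above the table, so its upper 16 mm stand above the bracket's side flanges.
- bracket: Steel U channel, x -65 to +49 mm, 40 mm wide (y), floor 4 mm thick, side flanges 3 mm thick, 12 mm high; upright end plate 36 mm high at +x. Origin: underside, centre of the 14 mm stud hole, near its centre of mass; z up. 160 g. Grip across the flanges along y, stud between the fingers. Starts on the stud base, underside 10 mm above the table.
- stud: Wooden base 120 x 70 x 10 mm, fixed, with an upright smooth steel stud 10 mm thick, tip 58 mm above the table. Origin: underside of the base, below the stud; z up. Carries, from below: bracket, spacer, wing nut. (A similar unlisted stud with a round black knob is fixed as one piece and not wanted.)
- saucer_a: one of two alike round white saucers, 110 mm across, fixed in place; flat floor 6 mm above its origin (centre of the underside), rim 4 mm wide and only 3 mm above the floor. Takes one wing nut (either one).
- saucer_b: one of two alike round white saucers, 110 mm across, fixed in place; flat floor 6 mm above its origin (centre of the underside), rim 4 mm wide and only 3 mm above the floor. Takes one wing nut (either one).
- coaster: Square grey slate coaster 90 x 90 x 6 mm, flat, fixed in place. Origin: centre of the underside; its top is 6 mm above. Place of the spacer.
- trivet: Round orange silicone trivet, 130 mm across, 8 mm thick, flat, fixed in place. Origin: centre of the underside; its top is 8 mm above. Place of the bracket, with any yaw.
- dome_nut: Six-sided dome nut without wings, 30 mm across its corners, 17 mm high, loose on the table among the small fittings. Origin: centre of the underside. Not wanted: leave it where it lies.
Things that resemble listed ones, but are neither listed nor needed, are in the scene too. Of the things that look like the coaster, the middle-sized one is meant.

How it is judged (in metres and radians):
On the way, in this order (a step that is already met when the one before it is completed fails the run):
1. the stud's wing nut is off the stud, more than 60 mm to the side (horizontal distance between nut_on_stud and stud above 0.06 m), for 0.2 s.
2. the spacer is off the stud, more than 60 mm to the side (horizontal distance between spacer and stud above 0.06 m), for 0.2 s.
3. the bracket is off the stud, more than 60 mm to the side (horizontal distance between bracket and stud above 0.06 m), for 0.2 s.
At the end, for the whole second after the job is handed in: One wing nut lies in each saucer, the spacer stands on the slate coaster and the bracket lies on the trivet: each upright (within 0.15 rad), resting on its place (height within 4 mm), its origin within 15 mm of the centre of its place, and at rest (below 20 mm/s) (((horizontal distance between nut_on_stud and saucer_a below 0.015 m and z of nut_on_stud in the frame of saucer_a between 0.002 and 0.01 m and angle between each of nut_on_stud, nut_loose's own z axis and vertical below 0.15 rad and horizontal distance between nut_loose and saucer_b below 0.015 m and z of nut_loose in the frame of saucer_b between 0.002 and 0.01 m) or (horizontal distance between nut_on_stud and saucer_b below 0.015 m and z of nut_on_stud in the frame of saucer_b between 0.002 and 0.01 m and angle between each of nut_on_stud, nut_loose's own z axis and vertical below 0.15 rad and horizontal distance between nut_loose and saucer_a below 0.015 m and z of nut_loose in the frame of saucer_a between 0.002 and 0.01 m)) and horizontal distance between spacer and coaster below 0.015 m and z of spacer in the frame of coaster between 0.002 and 0.01 m and angle between each of spacer, bracket's own z axis and vertical below 0.15 rad and horizontal distance between bracket and trivet below 0.015 m and z of bracket in the frame of trivet between 0.004 and 0.012 m and linear speed of each of nut_on_stud, nut_loose, spacer, bracket below 0.02 m/s); the robot touches nothing.
It fails at once if the dome nut is shifted by more than 25 mm (distance of dome_nut from where it was at the start of the episode above 0.025 m).
It also fails if it takes over 115 s, if anything falls off the work surface, if the arm or the gripper's body presses on something with over 40 N, if the wrist force passes 120 N, or if a joint passes its speed limit or range.

ROBOT

A 6-joint arm with a two-finger parallel gripper is mounted at the origin on the work surface. World frame = base frame: x ahead of the robot, y to its left, z up, the work surface at z = 0. Lengths are in m, angles in degrees, forces in N, time in s.
With the tool pointing down it reaches from about 0.3 to 0.75 m from the base axis. Payload 8.5 kg.
Tool frame: the origin (TCP) lies at the very end of the fingers, on their centre line; the grasp point (between the pads) lies ctrl.grip_point_offset behind it (ctrl.grip_point_offset is the distance from the TCP to the grasp point, in m); z points along the fingers, y is the direction in which the jaws open and shut (so a half turn about z gives the same grasp; the last joint's range is limited). The gripper opens to 85 mm and grips with 20 to 120 N. Pads are 22 mm wide; open, the fingers measure 114 mm over their backs; the gripper's body (76 mm by 85 mm) begins 54 mm behind the grasp point. The pads swing forward as they close: fully open they stand 13 mm farther back than shut.
Start: joints at [-77.366, 21.807, 74.336, -0, 83.858, -12.336], TCP at [0.232, -0.499, 0.231] pointing down, gripper open.
Joint ranges: [-178.18, 178.18], [-50.72, 133.34], [12.68, 142.11], [-81.47, 261.47], [9.98, 163.14], [-165.26, 165.26]. Speed limits (degrees/s): [136.94, 136.94, 180, 180, 180, 180].

INTERFACE

Orientations are given as a 3x3 rotation matrix whose columns are the frame's x, y, z axes.
In Python, from plant import ctrl gives the robot as it stands. The module is installed in compiled form; this text tells all that it offers.
- The arm moves only by the tool carry_out, never from a script. Its argument "rows" is a list of rows, each a list of 3 entries, a list of its own where there are three numbers: the shift along the tool's x, y, z as a fraction of full scale, then the turn, a rotation vector about the tool's x, y, z as a fraction of full scale, then the gripper's target within -1 to 1 (fully open at 1, half-way at 0, shut at -1). A call has 1 to 12 rows; each row shifts and turns the commanded pose from where the row before left it, along the tool's axes as they then stand; what a row does not reach is not made up. Full scale, the value 1, is 0.1 m for a shift and pi/2 rad for a turn. A row lasts 1/10 s, in which the tool goes at most 50 mm and 8.59 degrees, less where a joint would pass 70% of its speed; a pose out of reach is approached as far as the arm can. A call with a number of a shift or a turn outside -1 to 1 is refused whole. A call with a gripper value outside its range is refused whole. The fingers move at their own pace and stop on an object; "grip_force" is the grip in N (left out, the last holds). Time passes only in rows, so rows that do not move let the fingers close. It gives the time, the measured TCP pose, the force and the opening at its end, in the units of the state.
- ctrl.get_state(): the state, without advancing time (a new reading comes with each control period).
- ctrl.get_image(name): name is "scene" or "side" or "wrist"; returns (picture, depth): 400x640x3 uint8, red, green, blue; 400x640 float32, m along the optical axis (not along the pixel's ray), 0 where there is no reading.
- ctrl.camera_model(name): a dict with "vertical_fov" (degrees; the focal length in pixels is half the picture's height over the tangent of half this angle, whatever the lens; pixels are square), "cx", "cy" (the principal point, pixels), "position" and "rotation" of the camera in the world. Camera axes: x right, y down, z forward; pixel columns grow to the right and rows downward; lengths in m; the calibration is good to about 2 mm. A picture is of the moment at which its call begins: read the wrist's pose just before it. camera_model takes no time and is no camera call; for the wrist camera it gives the pose at the moment of the call.
- ctrl.sign_off(): hands the job in, once; it reports no verdict.
The state is a dict: "time": time; "joints": joint angles; "joint_velocities": joint speeds; "tau": joint torques, N m; "tool_pos": TCP position; "ee_rot": TCP orientation; "force": force on the tool from outside, world axes, zero at the start; "moment": the same for the moment, N m; "gripper_width": finger opening in m.
Only numpy, scipy, OpenCV 4.12 (cv2) and the standard library are available. Lean on these libraries where they do the work, as an engineer would, in place of code of your own. Each camera call takes 0.05 s, during which the arm holds its last target.

## Working session

There is one attempt and no reset: what is moved stays moved. The work goes in short steps, Python scripts to look and compute and a tool call to move; the robot and the scene stay as the last step left them, time stands still between calls to the robot, and variables do not carry over. Pictures are saved under pics/ and viewed, and the job is handed in when it is done.

Besides the shell and the picture viewer there is one more tool, called after "Call:" as name([rows], argument=value, ...), one row to a line, values as JSON. carry_out: Moves the arm, as the interface text tells. Shift numbers are shares of 0.1 m and turn numbers shares of pi/2 rad, none past 1 either way. Its arguments: {"type":"object","properties":{"rows":{"type":"array"},"grip_force":{"type":"number"}},"required":["rows"]}

```bash
mkdir -p pics; cat > h.py <<'E'
import numpy as np, cv2
from plant import ctrl
def cam(n):
    m=ctrl.camera_model(n); f=200/np.tan(np.radians(m["vertical_fov"])/2)
    return m,f
def ray(m,u,v):
    f=200/np.tan(np.radians(m["vertical_fov"])/2)
    d=np.array(m["rotation"])@np.array([(u-m["cx"])/f,(v-m["cy"])/f,1.]); return np.array(m["position"]),d
def onplane(m,u,v,z):
    p,d=ray(m,u,v); return p+d*(z-p[2])/d[2]
def shoot(n,tag):
    m=ctrl.camera_model(n); im,d=ctrl.get_image(n)
    cv2.imwrite(f"pics/{tag}.png",im[:,:,::-1]); np.savez(f"pics/{tag}.npz",im=im,d=d,m=np.array(m,dtype=object))
    return m,im,d
def load(tag):
    z=np.load(f"pics/{tag}.npz",allow_pickle=True); return z["m"].item(),z["im"],z["d"]
def pts(m,d):
    f=200/np.tan(np.radians(m["vertical_fov"])/2)
    v,u=np.mgrid[0:400,0:640]
    c=np.stack([(u-m["cx"])/f*d,(v-m["cy"])/f*d,d],-1)
    return c@np.array(m["rotation"]).T+np.array(m["position"])
E
python3 - <<'E'
from h import *
s=ctrl.get_state(); print(s, ctrl.grip_point_offset)
for n in("scene","side","wrist"):
    m,im,d=shoot(n,n+"0"); print(n,m)
E
```

```text
{'time': 0.0, 'joints': array([-7.73648050e+01,  2.18425239e+01,  7.43849133e+01, -2.18375215e-04,
        8.38583229e+01, -1.23365722e+01]), 'joint_velocities': array([ 0.05401048,  0.04358036, -0.01055404,  0.02682107, -0.06982485,
       -0.0596255 ]), 'tau': array([ 7.79852735e-05, -4.48457623e+01, -2.31278515e+01, -2.27912269e-04,
        4.78702364e-03, -1.29266940e-05]), 'tool_pos': array([ 0.23211904, -0.49829643,  0.23069647]), 'ee_rot': array([[ 9.06515803e-01,  4.22171752e-01, -3.31110743e-04],
       [ 4.22171764e-01, -9.06514683e-01,  1.45971793e-03],
       [ 3.16094925e-04, -1.46304298e-03, -9.99998880e-01]]), 'force': array([ 0.28383882,  0.11216619, -0.14349343]), 'moment': array([-0.03679808,  0.03707557, -0.0189165 ]), 'gripper_width': 0.08547876598759226} 0.0187
scene {'vertical_fov': 45.7990987392295, 'cx': 330.5125253416671, 'cy': 196.54804051084167, 'position': array([1.4422852 , 0.16017098, 0.80682208]), 'rotation': array([[-0.20760879,  0.64153579, -0.73846491],
       [ 0.97796014,  0.11899258, -0.17156553],
       [-0.02219358, -0.75780776, -0.65210034]])}
side {'vertical_fov': 51.26834595243133, 'cx': 317.7796620271623, 'cy': 203.53690670638352, 'position': array([ 0.37567128, -0.59408298,  0.83409296]), 'rotation': array([[ 0.91073117, -0.31231912,  0.27023232],
       [-0.4126722 , -0.71421976,  0.5653245 ],
       [ 0.01644361, -0.62637601, -0.77934761]])}
wrist {'vertical_fov': 58.95118010796873, 'cx': 317.52274072335405, 'cy': 199.9519832647069, 'position': array([ 0.30801732, -0.46442564,  0.37430639]), 'rotation': array([[ 0.42226888, -0.85789111, -0.29276583],
       [-0.90647012, -0.39997908, -0.1353834 ],
       [-0.000956  ,  0.32255168, -0.94655137]])}
```

View pics/scene0.png

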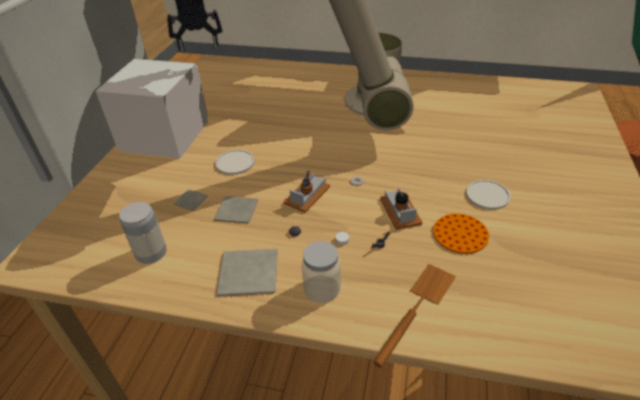

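View pics/side0.png

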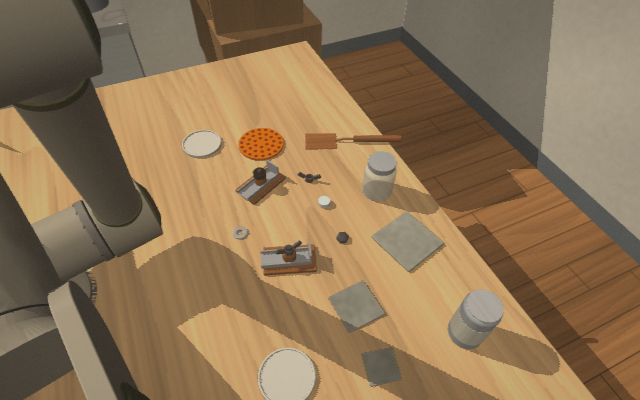

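View pics/wrist0.png

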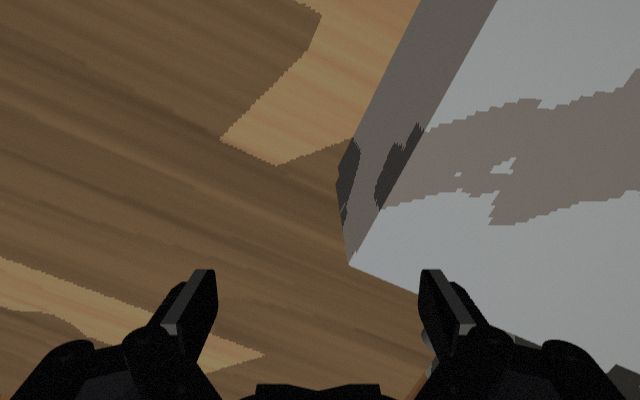

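The scene and side views agree on these candidates:
- **Wanted stud:** wing nut on it at scene (307,190), side (290,255). The black-knob decoy is at scene (401,205), side (260,180).
- **Loose wing nut:** scene (380,243). Not to be confused with the dome nut (295,231), the cap (342,239) or the washer (358,181).
- **Coasters:** small (191,200), middle (236,209), large (249,272). I want the middle one.
- **Saucers and trivet:** saucers at (235,162) and (487,195), trivet at (461,233).

Next I'll take close crops and measure.

```bash
python3 - <<'E'
from h import *
ms,ims,ds=load("side0"); mc,imc,dc=load("scene0")
a=cv2.resize(ims[120:280,220:360],None,fx=3.4,fy=3.4,interpolation=cv2.INTER_CUBIC)
cv2.imwrite("pics/crop_side.png",a[:,:,::-1])
b=cv2.resize(imc[160:260,270:430],None,fx=4.5,fy=4.5,interpolation=cv2.INTER_CUBIC)
cv2.imwrite("pics/crop_scene.png",b[:,:,::-1])
def comps(im,d,m,name,mask,amin):
    n,l,st,c=cv2.connectedComponentsWithStats(mask.astype(np.uint8))
    P=pts(m,d)
    for i in range(1,n):
        if st[i,4]>amin:
            q=P[(l==i)&(d>0)]
            if len(q)==0: continue
            if np.abs(q[:,0].mean())>1 or q[:,2].mean()<-0.02: continue
            lo,hi=np.percentile(q,2,0),np.percentile(q,98,0)
            print(name,c[i].round(),st[i,4],"ctr",((lo+hi)/2).round(4),"size",(hi-lo).round(3),"zmed",np.median(q[:,2]).round(4))
for nm,(m,im,d) in dict(side=(ms,ims,ds),scene=(mc,imc,dc)).items():
    h=cv2.cvtColor(im,cv2.COLOR_RGB2HSV); H,S,V=[h[...,k].astype(int) for k in range(3)]
    comps(im,d,m,nm+" grey",(S<65)&(V>60),60)
    comps(im,d,m,nm+" orange",(S>215)&(V>130),200)
    comps(im,d,m,nm+" dark",(V<62),20)
E
```

```text
side grey [96. 39.] 14348 ctr [0.4509 0.758  0.0468] size [0.433 1.924 1.236] zmed 0.0837
side grey [48. 96.] 249 ctr [ 0.2726 -0.1657  0.5695] size [0.033 0.01  0.015] zmed 0.5684
side grey [ 56. 287.] 17682 ctr [ 0.1928 -0.2145  0.3329] size [0.179 0.498 0.454] zmed 0.5277
side grey [201. 143.] 850 ctr [0.4488 0.3438 0.0054] size [0.098 0.102 0.008] zmed 0.0053
side grey [ 84. 149.] 81 ctr [ 0.271  -0.123   0.4593] size [0.022 0.018 0.048] zmed 0.46
side grey [378. 174.] 1158 ctr [ 0.8194 -0.0155  0.0608] size [0.067 0.066 0.102] zmed 0.0895
side grey [258. 182.] 525 ctr [0.5459 0.1255 0.0277] size [0.109 0.076 0.035] zmed 0.0148
side grey [309. 177.] 61 ctr [0.6772 0.0933 0.0129] size [0.045 0.03  0.02 ] zmed 0.0149
side grey [324. 201.] 122 ctr [0.6785 0.004  0.0097] size [0.03  0.028 0.013] zmed 0.0129
side grey [407. 241.] 2225 ctr [ 0.8121 -0.1813  0.008 ] size [0.127 0.125 0.006] zmed 0.0079
side grey [240. 232.] 118 ctr [0.4545 0.0031 0.003 ] size [0.032 0.031 0.008] zmed 0.0041
side grey [342. 237.] 89 ctr [ 0.6724 -0.1127  0.0106] size [0.022 0.022 0.013] zmed 0.0127
side 
[... 2804 characters left out ...]
 [0.0185 0.0313 0.2114] size [0.076 0.053 0.017] zmed 0.2134
scene dark [370.  84.] 93 ctr [0.1914 0.0047 0.1716] size [0.185 0.096 0.1  ] zmed 0.1944
scene dark [ 23. 126.] 440 ctr [ 0.4712 -0.9867  0.0538] size [0.017 0.01  0.322] zmed 0.0834
scene dark [388. 109.] 1225 ctr [0.2865 0.0618 0.1302] size [0.031 0.103 0.104] zmed 0.1369
scene dark [306. 182.] 38 ctr [ 0.547  -0.1126  0.0524] size [0.036 0.012 0.021] zmed 0.0531
scene dark [401. 199.] 120 ctr [0.5567 0.1317 0.0461] size [0.024 0.026 0.021] zmed 0.0499
scene dark [294. 232.] 38 ctr [ 0.6829 -0.1088  0.0092] size [0.01 0.02 0.01] zmed 0.0102
scene dark [379. 244.] 46 ctr [0.6844 0.0941 0.0119] size [0.032 0.021 0.019] zmed 0.0101
```

```bash
ls pics
```

```text
crop_scene.png
crop_side.png
scene0.npz
scene0.png
side0.npz
side0.png
wrist0.npz
wrist0.png
```

View pics/crop_side.png

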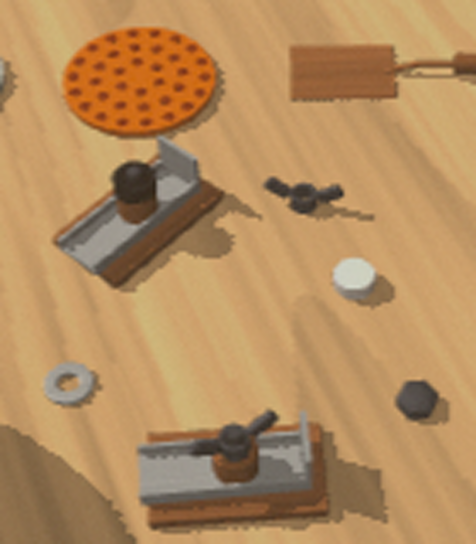

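View pics/crop_scene.png

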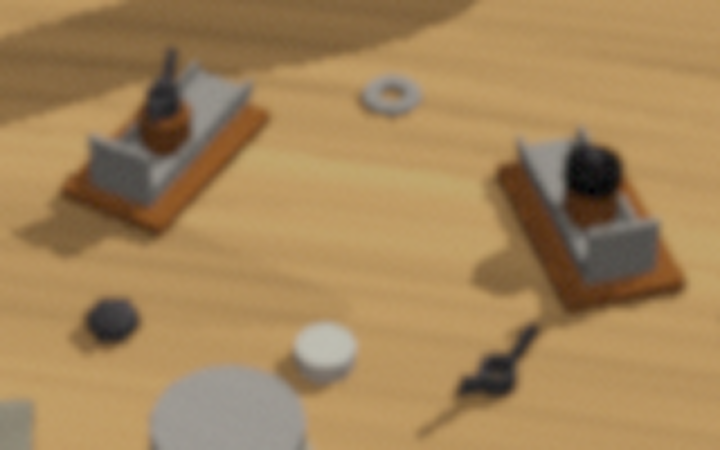

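Both crops back the choice: the lower-left stud in the scene crop carries the two-winged nut, and the loose winged nut is the one beside the cap. I'll move over the stud for a wrist view.

Call:
carry_out([
  [[0.365,-0.185,0],[0,0,0],1],
  [[0.365,-0.185,0],[0,0,0],1],
  [[0.365,-0.185,0],[0,0,0],1],
  [[0.365,-0.185,0],[0,0,0],1],
  [[0.365,-0.185,0],[0,0,0],1],
  [[0.365,-0.185,0],[0,0,0],1],
  [[0.365,-0.185,0],[0,0,0],1],
  [[0.365,-0.185,0],[0,0,0],1],
  [[0.365,-0.185,0],[0,0,0],1],
  [[0.365,-0.185,0],[0,0,0],1],
  [[0.365,-0.185,0],[0,0,0],1],
  [[0.365,-0.185,0],[0,0,0],1],
])

```text
time: 1.35
tool_pos: [0.5363, -0.1109, 0.2312]
ee_rot: [[0.907, 0.422, -0.0], [0.422, -0.907, 0.0], [-0.0, -0.0, -1.0]]
force: [0.5, -0.2, 0.5]
gripper_width: 0.0851
```

Call:
carry_out([
  [[0,0,0.2],[0,0,0.0925],1],
  [[0,0,0.2],[0,0,0.0925],1],
  [[0,0,0.2],[0,0,0.0925],1],
  [[0,0,0],[0,0,0],1],
])

```text
time: 1.75
tool_pos: [0.5344, -0.1118, 0.1689]
ee_rot: [[1.0, -0.001, -0.005], [-0.001, -1.0, 0.002], [-0.005, -0.002, -1.0]]
force: [-1.5, -0.1, 0.0]
gripper_width: 0.0853
```

```bash
python3 - <<'E'
from h import *
m,im,d=shoot("wrist","w1"); s=ctrl.get_state(); print(s["time"],s["tool_pos"],s["ee_rot"].round(3))
E
```

```text
1.8 [ 0.53508008 -0.11224402  0.17061067] [[ 1.     0.003 -0.002]
 [ 0.003 -1.     0.001]
 [-0.002 -0.001 -1.   ]]
```

View pics/w1.png

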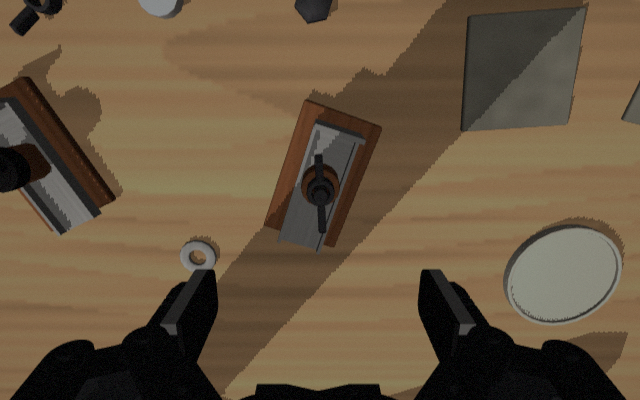

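The wrist view has the nut at (320,190) with its wings nearly along world x. The bracket runs through it from (292,243) to (342,130), at roughly -20° yaw.

```bash
cat > an.py <<'E'
from h import *
def pca(q):
    c=q[:,:2].mean(0); w,v=np.linalg.eigh(np.cov((q[:,:2]-c).T)); a=v[:,1]; 
    return c,np.degrees(np.arctan2(a[1],a[0]))
E
python3 - <<'E'
from an import *
m,im,d=load("w1"); P=pts(m,d)
V=im.max(2).astype(int)
roi=np.zeros((400,640),bool); roi[90:260,255:395]=1; roi&=d>0
Z=P[...,2]
for lo,hi in((.001,.013),(.013,.018),(.018,.027),(.027,.042),(.042,.049),(.049,.056),(.056,.075)):
    k=roi&(Z>lo)&(Z<hi); q=P[k]
    if k.sum()>10: print(lo,hi,k.sum(),"mean",q.mean(0).round(4),"min",q.min(0).round(4),"max",q.max(0).round(4),"minrect",cv2.minAreaRect(q[:,:2].astype(np.float32)*1000))
# dark nut mask
k=roi&(V<60)&(Z>.03); q=P[k]; print("dark",k.sum(),pca(q))
tip=q[q[:,2]>.052]; print("wings",pca(tip), tip.min(0),tip.max(0))
h=cv2.cvtColor(im,cv2.COLOR_RGB2HSV)
a=cv2.resize(im[90:260,255:395],None,fx=3.5,fy=3.5,interpolation=cv2.INTER_CUBIC); cv2.imwrite("pics/w1c.png",np.clip(a[:,:,::-1]*1.6,0,255).astype(np.uint8))
E
```

```text
0.001 0.013 9882 mean [ 0.5384 -0.1199  0.006 ] min [ 0.4493 -0.1878  0.001 ] max [ 0.6087 -0.0508  0.013 ] minrect ((529.00732421875, -119.27116394042969), (137.00697326660156, 159.4665985107422), 89.99010467529297)
0.013 0.018 2907 mean [ 0.525  -0.1107  0.0149] min [ 0.4686 -0.1477  0.013 ] max [ 0.587  -0.0771  0.018 ] minrect ((526.3426513671875, -116.42353057861328), (56.84016418457031, 115.80243682861328), 76.73359680175781)
0.018 0.027 1031 mean [ 0.5309 -0.1136  0.0225] min [ 0.4662 -0.1483  0.018 ] max [ 0.5871 -0.0758  0.027 ] minrect ((526.6747436523438, -112.22197723388672), (40.23846435546875, 114.5392074584961), 72.0941162109375)
0.027 0.042 612 mean [ 0.5474 -0.1173  0.037 ] min [ 0.5209 -0.1486  0.027 ] max [ 0.5871 -0.0988  0.042 ] minrect ((550.6407470703125, -119.79025268554688), (39.907325744628906, 64.39037322998047), 72.00640106201172)
0.042 0.049 410 mean [ 0.5721 -0.1264  0.0463] min [ 0.5303 -0.1484  0.0421] max [ 0.5872 -0.1044  0.0489] minrect ((555.134765625, -121.36094665527344), (40.09908676147461, 54.72678756713867), 72.00233459472656)
0.049 0.056 446 mean [ 0.535  -0.1147  0.0528] min [ 0.5168 -0.1255  0.049 ] max [ 0.5656 -0.1038  0.056 ] minrect ((541.1089477539062, -116.84107208251953), (21.451549530029297, 44.903533935546875), 71.29840087890625)
0.056 0.075 514 mean [ 0.537  -0.1144  0.0598] min [ 0.5035 -0.1191  0.056 ] max [ 0.5659 -0.11    0.0651] minrect ((534.680419921875, -114.55342102050781), (9.082930564880371, 62.323299407958984), 89.82752990722656)
dark 1485 (array([ 0.54149491, -0.11589589]), np.float64(169.32591810043385))
wings (array([ 0.5357363 , -0.11457212]), np.float64(-177.0910398106939)) [ 0.50352086 -0.12461985  0.05201427] [ 0.56570756 -0.10378379  0.0651204 ]
```

View pics/w1c.png

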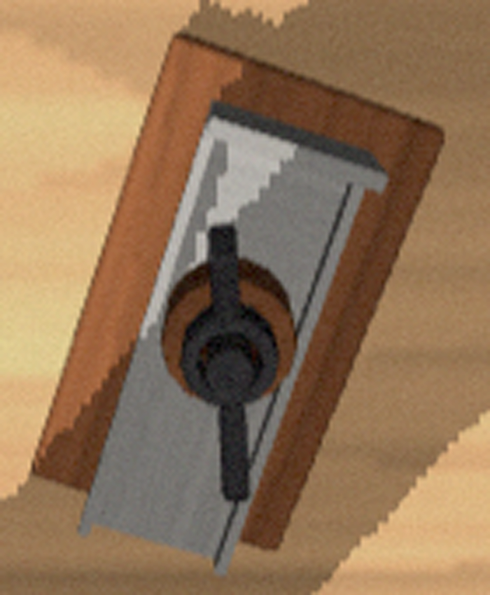

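The nut centre is at (0.535,-0.1145) with wing yaw +3°. The bracket rectangle gives length 114.5, yaw -18° and hole at (0.534,-0.115). The two agree, so I'll descend to the nut hub, with fingertips just above the spacer.

Call:
carry_out([
  [[0,0.023,0.3],[0,0,-0.033],0],
  [[0,0,0.3],[0,0,0],0],
  [[0,0,0.3],[0,0,0],0],
  [[0,0,0.2],[0,0,0],0],
  [[0,0,0.1],[0,0,0],0],
  [[0,0,0.1],[0,0,0],0],
  [[0,0,0],[0,0,0],0],
  [[0,0,0],[0,0,0],0],
])

```text
time: 2.6
tool_pos: [0.536, -0.115, 0.0422]
ee_rot: [[0.999, 0.052, 0.001], [0.052, -0.999, -0.001], [0.001, 0.001, -1.0]]
force: [-0.6, -0.1, 0.7]
gripper_width: 0.0428
```

Call:
carry_out([
  [[0,0,0],[0,0,0],-0.6],
  [[0,0,0],[0,0,0],-0.6],
  [[0,0,0],[0,0,0],-0.6],
  [[0,0,0],[0,0,0],-0.8],
  [[0,0,0],[0,0,0],-0.8],
  [[0,0,0],[0,0,0],-0.8],
  [[0,0,0],[0,0,0],-0.8],
], grip_force=40)

```text
time: 3.3
tool_pos: [0.536, -0.1149, 0.0423]
ee_rot: [[0.999, 0.052, 0.002], [0.052, -0.999, -0.001], [0.002, 0.001, -1.0]]
force: [-0.8, 0.8, 5.1]
gripper_width: 0.0193
```

Width reads 19.3 mm against the 22 mm hub, so I'll look before lifting.

```bash
python3 - <<'E'
from h import *
m,im,d=shoot("side","s2"); a=cv2.resize(im[190:300,220:360],None,fx=5,fy=5,interpolation=cv2.INTER_CUBIC); cv2.imwrite("pics/s2c.png",a[:,:,::-1])
s=ctrl.get_state(); print(s["tool_pos"],s["gripper_width"],s["force"])
m,im,d=shoot("scene","c2"); a=cv2.resize(im[130:230,240:380],None,fx=5,fy=5,interpolation=cv2.INTER_CUBIC); cv2.imwrite("pics/c2c.png",a[:,:,::-1])
E
```

```text
[ 0.53595674 -0.11489365  0.04227727] 0.020057329243169938 [-0.84097647  1.08177625  6.31063587]
```

View pics/s2c.png

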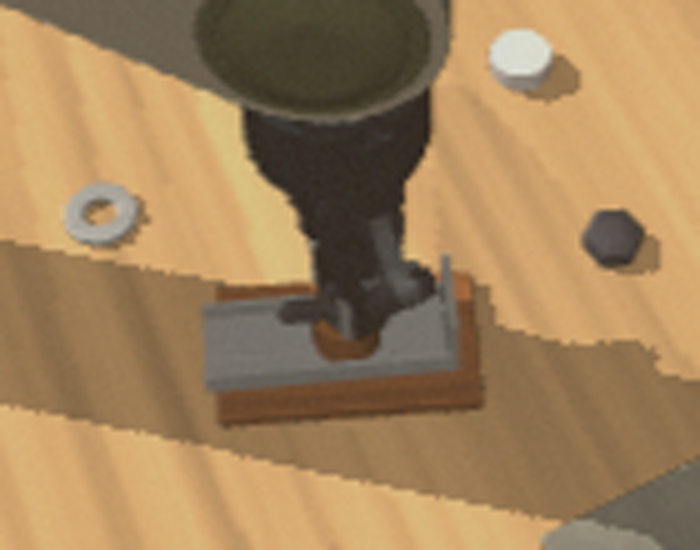

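View pics/c2c.png

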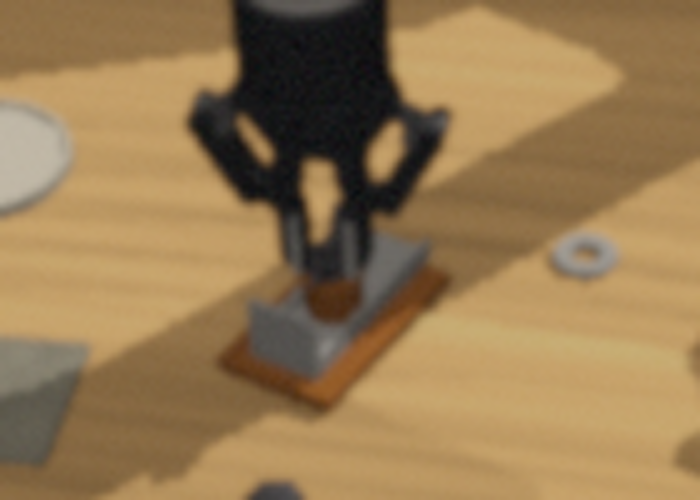

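The fingers straddle the hub above the spacer. I'll lift slowly and check.

Call:
carry_out([
  [[0,0,-0.05],[0,0,0],-0.8],
  [[0,0,-0.1],[0,0,0],-0.8],
  [[0,0,-0.15],[0,0,0],-0.8],
  [[0,0,-0.2],[0,0,0],-0.8],
  [[0,0,-0.2],[0,0,0],-0.8],
  [[0,0,-0.1],[0,0,0],-0.8],
  [[0,0,0],[0,0,0],-0.8],
])

```text
time: 4.1
tool_pos: [0.536, -0.1149, 0.1228]
ee_rot: [[0.999, 0.052, 0.003], [0.052, -0.999, -0.001], [0.003, 0.001, -1.0]]
force: [0.7, -0.1, -0.3]
gripper_width: 0.0193
```

```bash
python3 - <<'E'
from h import *
m,im,d=shoot("side","s3"); a=cv2.resize(im[150:300,220:360],None,fx=4,fy=4,interpolation=cv2.INTER_CUBIC); cv2.imwrite("pics/s3c.png",a[:,:,::-1])
m,im,d=shoot("scene","c3"); a=cv2.resize(im[110:230,240:380],None,fx=4.5,fy=4.5,interpolation=cv2.INTER_CUBIC); cv2.imwrite("pics/c3c.png",a[:,:,::-1])
m,im,d=shoot("wrist","w3")
E
```

```text
(no output)
```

View pics/c3c.png

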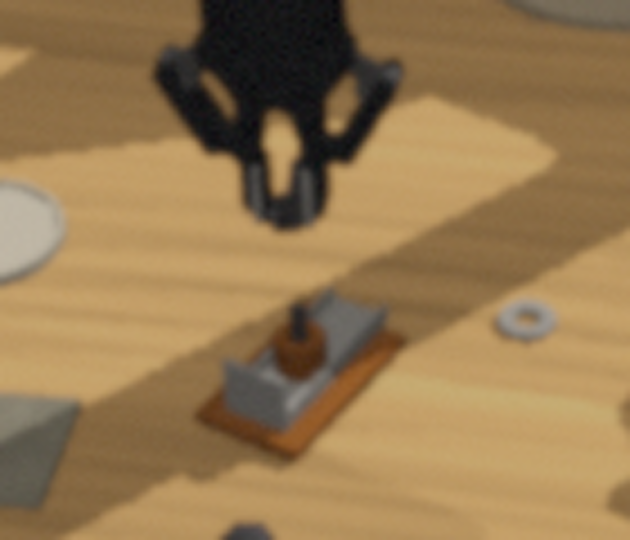

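View pics/w3.png

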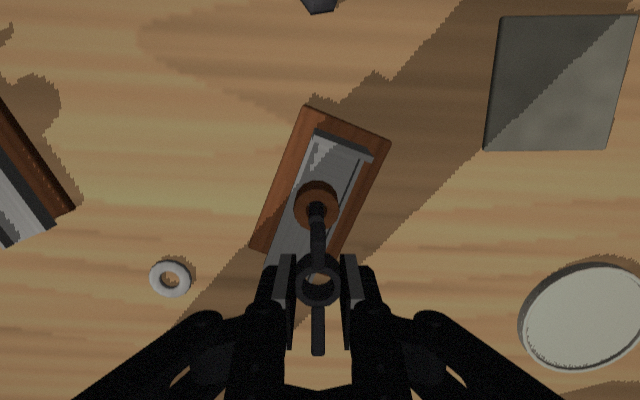

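View pics/s3c.png

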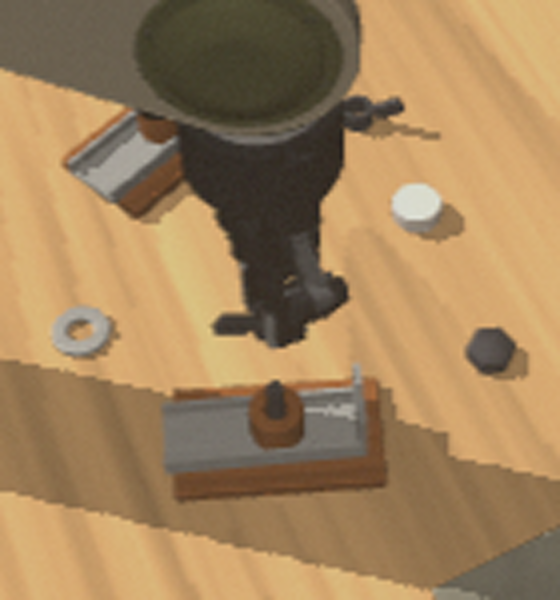

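The nut is held between the fingers at wrist (318,283), and the spacer stays on the stud. I'll measure how it sits in the hand (height, tilt), then the stud and the places.

```bash
python3 - <<'E'
from an import *
m,im,d=load("w3"); P=pts(m,d)
tp=np.array([.536,-.1149,.1228])
V=im.max(2)
roi=np.zeros((400,640),bool); roi[200:360,300:338]=1; roi&=(d>0)&(P[...,2]>.09)
q=P[roi]-tp; print(len(q),q.min(0),q.max(0)); 
w=q[(q[:,2]>.012)]; print("wing",pca(w),np.percentile(w,1,0),np.percentile(w,99,0))
for lo,hi in((-.06,-.02),(.02,.06)):
    k=(q[:,0]>lo)&(q[:,0]<hi); print("wing part x",lo,hi,k.sum(),"ztop",np.percentile(q[k,2],95),"y",np.median(q[k,1]), "xrange",q[k,0].min(),q[k,0].max())
hb=q[(np.abs(q[:,0])<.015)&(q[:,2]<.016)&(q[:,2]>.004)]; print("hub top z",np.median(hb[:,2]),hb.min(0),hb.max(0))
# spacer: stud tip
roi=np.zeros((400,640),bool); roi[170:225,285:350]=1; roi&=(d>0)
q=P[roi]; k=q[(q[:,2]>.035)&(q[:,2]<.042)]; print("spacer top",len(k),k.min(0),k.max(0),cv2.minEnclosingCircle((k[:,:2]*1000).astype(np.float32)))
# saucer a in w1
m,im,d=load("w1");P=pts(m,d); h=cv2.cvtColor(im,cv2.COLOR_RGB2HSV)
k=(h[...,1]<70)&(h[...,2]>90); k[:, :460]=0;k[:200]=0
n,l,st,c=cv2.connectedComponentsWithStats(k.astype(np.uint8)); i=1+np.argmax(st[1:,4])
pp=P[(l==i)&(d>0)]; print("saucer",st[i],cv2.minEnclosingCircle((pp[:,:2]*1000).astype(np.float32)),np.median(pp[:,2]))
E
```

```text
2870 [-0.02988757 -0.00964103 -0.00530053] [0.02977387 0.00755443 0.02085092]
wing (array([ 0.00214364, -0.00061989]), np.float64(-176.99365617336846)) [-0.02829958 -0.00479774  0.01210079] [0.02913286 0.00345517 0.02014867]
wing part x -0.06 -0.02 351 ztop 0.01977132343858462 y -0.001966070736816622 xrange -0.029887569517418222 -0.02001011485696058
wing part x 0.02 0.06 451 ztop 0.01967918359245023 y 0.0005685118065028166 xrange 0.02010874464418899 0.02977386805366411
hub top z 0.008455070323996797 [-0.01499487 -0.00964103  0.00400265] [0.01492405 0.0071874  0.01492717]
spacer top 1100 [ 0.52343969 -0.13053181  0.03500403] [ 0.55039549 -0.09889317  0.04191883] ((534.7576904296875, -114.71932983398438), 15.834810256958008)
saucer [ 505  228  117   98 8369] ((428.8217468261719, -357.3151550292969), 60.7028694152832) 0.007101059654958719
```

Call:
carry_out([
  [[-0.08,0.14,0],[0,0,0],-0.8],
  [[-0.15,0.3,0],[0,0,0],-0.8],
  [[-0.15,0.3,0],[0,0,0],-0.8],
  [[-0.15,0.32,0],[0,0,0],-0.8],
  [[-0.16,0.32,0],[0,0,0],-0.8],
  [[-0.16,0.32,0],[0,0,0],-0.8],
  [[-0.15,0.3,0],[0,0,0],-0.8],
  [[-0.1,0.2,0],[0,0,0],-0.8],
  [[-0.05,0.11,0],[0,0,0],-0.8],
  [[0,0,0],[0,0,0],-0.8],
  [[0,0,0],[0,0,0],-0.8],
])

```text
time: 5.35
tool_pos: [0.4328, -0.3504, 0.1209]
ee_rot: [[0.999, 0.052, -0.001], [0.052, -0.999, 0.001], [-0.0, -0.001, -1.0]]
force: [0.1, 0.7, -1.0]
gripper_width: 0.0196
```

```bash
python3 - <<'E'
from an import *
m,im,d=shoot("wrist","w4"); print(ctrl.get_state()["tool_pos"])
E
```

```text
[ 0.43297541 -0.35022342  0.12102779]
```

View pics/w4.png

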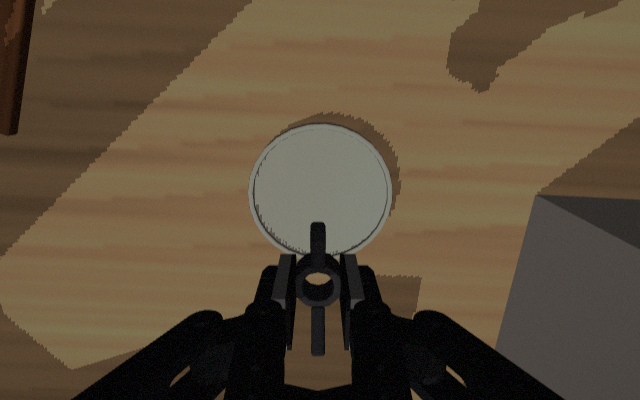

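The saucer spans wrist columns 249–392 and its top edge is at row 123. I'll cast the rim onto z=9 mm.

```bash
python3 - <<'E'
from an import *
m,im,d=load("w4")
h=cv2.cvtColor(im,cv2.COLOR_RGB2HSV)
k=((h[...,1]<75)&(h[...,2]>100)).astype(np.uint8); k[250:]=0;k[:,:230]=0;k[:,410:]=0
n,l,st,c=cv2.connectedComponentsWithStats(k); i=1+np.argmax(st[1:,4]); print(st[i])
cn=max(cv2.findContours((l==i).astype(np.uint8),0,cv2.CHAIN_APPROX_NONE)[0],key=len)[:,0]
cn=cn[(cn[:,1]<215)]
w=np.array([onplane(m,u,v,.009)[:2] for u,v in cn])
A=np.c_[2*w,np.ones(len(w))]; s=np.linalg.lstsq(A,(w**2).sum(1),rcond=None)[0]; r=np.sqrt(s[2]+s[0]**2+s[1]**2); print("centre",s[:2],"r",r)
E
```

```text
[  248   124   144   126 14036]
centre [ 0.43446531 -0.35349524] r 0.05232113921837998
```

Call:
carry_out([
  [[0.01,0.023,0.2],[0,0,0],-0.8],
  [[0,0,0.3],[0,0,0],-0.8],
  [[0,0,0.3],[0,0,0],-0.8],
  [[0,0,0.15],[0,0,0],-0.8],
  [[0,0,0.08],[0,0,0],-0.8],
  [[0,0,0.04],[0,0,0],-0.8],
  [[0,0,0.02],[0,0,0],-0.8],
  [[0,0,0],[0,0,0],-0.8],
])

```text
time: 6.2
tool_pos: [0.434, -0.3536, 0.0129]
ee_rot: [[0.999, 0.052, 0.001], [0.052, -0.999, -0.001], [0.001, 0.001, -1.0]]
force: [0.2, -0.5, -0.8]
gripper_width: 0.0199
```

Call:
carry_out([
  [[0,0,0.01],[0,0,0],-0.8],
  [[0,0,0.01],[0,0,0],-0.8],
  [[0,0,0],[0,0,0],-0.8],
])

```text
time: 6.5
tool_pos: [0.4337, -0.3537, 0.0105]
ee_rot: [[0.999, 0.052, 0.0], [0.052, -0.999, -0.0], [0.0, 0.0, -1.0]]
force: [0.1, -0.1, 0.0]
gripper_width: 0.0197
```

Call:
carry_out([
  [[0,0,0.008],[0,0,0],-0.8],
  [[0,0,0],[0,0,0],-0.6],
  [[0,0,0],[0,0,0],-0.5],
  [[0,0,0],[0,0,0],-0.3],
  [[0,0,0],[0,0,0],-0.1],
  [[0,0,0],[0,0,0],0],
  [[0,0,0],[0,0,0],0],
  [[0,0,-0.2],[0,0,0],0],
  [[0,0,-0.4],[0,0,0],0],
  [[0,0,-0.4],[0,0,0],0],
  [[0,0,-0.2],[0,0,0],0],
  [[0,0,0],[0,0,0],0],
])

```text
time: 7.7
tool_pos: [0.4346, -0.3545, 0.1325]
ee_rot: [[0.999, 0.052, 0.004], [0.052, -0.999, -0.005], [0.003, 0.005, -1.0]]
force: [-0.4, 0.1, -0.6]
gripper_width: 0.0428
```

```bash
python3 - <<'E'
from an import *
m,im,d=shoot("wrist","w5"); print(ctrl.get_state()["tool_pos"])
P=pts(m,d); roi=np.zeros((400,640),bool); roi[150:330,270:370]=1
k=roi&(d>0)&(P[...,2]>.02)&(P[...,2]<.045)&(im.max(2)<70); q=P[k]; print(len(q),pca(q),np.percentile(q,1,0),np.percentile(q,99,0))
E
```

```text
[ 0.43397189 -0.35388184  0.13041053]
704 (array([ 0.43357443, -0.35483817]), np.float64(-177.08111813182526)) [ 0.40535042 -0.36439993  0.02007792] [ 0.4632067  -0.34515732  0.03231908]
```

View pics/w5.png

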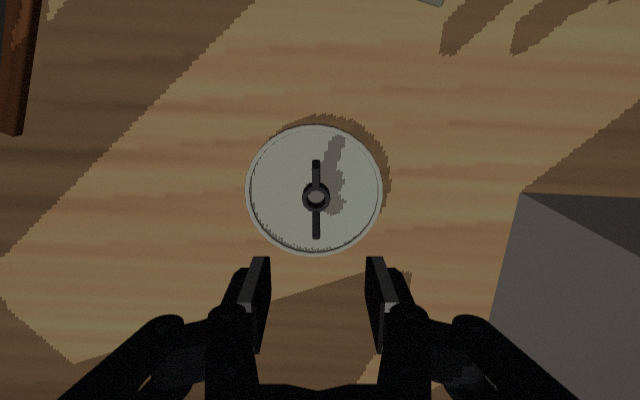

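The nut lies centred (316,197) in the saucer, with wing top at 32 mm as expected. Next is the spacer.

Call:
carry_out([
  [[0.08,-0.14,0],[0,0,0],0.3],
  [[0.15,-0.3,0],[0,0,0],0.3],
  [[0.15,-0.3,0],[0,0,0],0.3],
  [[0.15,-0.32,0],[0,0,0],0.3],
  [[0.15,-0.32,0],[0,0,0],0.3],
  [[0.15,-0.32,0],[0,0,0],0.3],
  [[0.15,-0.31,0],[0,0,0],0.3],
  [[0.1,-0.22,0],[0,0,0],0.3],
  [[0.05,-0.11,0],[0,0,0.078],0.3],
  [[0,0,0],[0,0,0.078],0.3],
  [[0,0,0],[0,0,0.078],0.3],
  [[0,0,0],[0,0,0],0.3],
])

```text
time: 8.95
tool_pos: [0.5339, -0.1127, 0.1281]
ee_rot: [[0.95, -0.311, -0.003], [-0.311, -0.95, 0.001], [-0.003, -0.001, -1.0]]
force: [0.6, 0.5, 0.4]
gripper_width: 0.0555
```

```bash
python3 - <<'E'
from an import *
m,im,d=shoot("wrist","w6"); s=ctrl.get_state(); print(s["tool_pos"],s["ee_rot"].round(3))
P=pts(m,d); k=(d>0)&(np.hypot(P[...,0]-.535,P[...,1]+.115)<.03)&(P[...,2]>.036)&(P[...,2]<.042); q=P[k]
print(len(q),cv2.minEnclosingCircle((q[:,:2]*1000).astype(np.float32)))
E
```

```text
[ 0.53401551 -0.11303669  0.12831444] [[ 0.951 -0.308 -0.002]
 [-0.308 -0.951  0.001]
 [-0.002 -0.    -1.   ]]
1111 ((534.6672973632812, -114.91710662841797), 15.902786254882812)
```

View pics/w6.png

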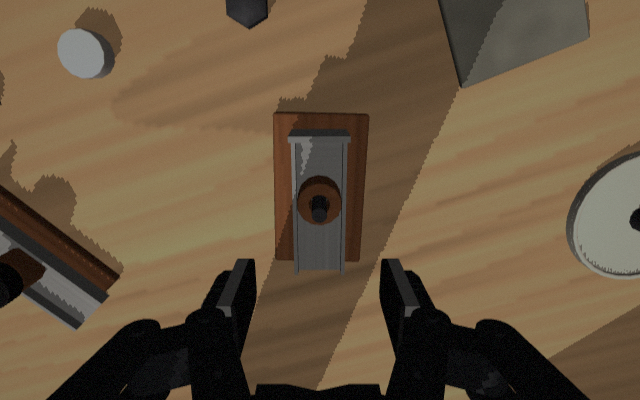

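The spacer top is a circle at (0.5347,-0.1149) with r=15.9 mm, and the fingers are square to the bracket. Descending.

Call:
carry_out([
  [[0.013,0.016,0.2],[0,0,0],0.3],
  [[0,0,0.3],[0,0,0],0.3],
  [[0,0,0.3],[0,0,0],0.3],
  [[0,0,0.15],[0,0,0],0.3],
  [[0,0,0.1],[0,0,0],0.3],
  [[0,0,0],[0,0,0],0.3],
  [[0,0,0],[0,0,0],-0.1],
  [[0,0,0],[0,0,0],-0.3],
  [[0,0,0],[0,0,0],-0.5],
  [[0,0,0],[0,0,0],-0.5],
  [[0,0,0],[0,0,0],-0.5],
  [[0,0,0],[0,0,0],-0.5],
])

```text
time: 10.2
tool_pos: [0.5357, -0.1161, 0.0257]
ee_rot: [[0.951, -0.31, 0.002], [-0.31, -0.951, -0.001], [0.002, 0.0, -1.0]]
force: [-1.3, 0.8, 6.3]
gripper_width: 0.0306
```

Call:
carry_out([
  [[0,0,-0.05],[0,0,0],-0.5],
  [[0,0,-0.1],[0,0,0],-0.5],
  [[0,0,-0.2],[0,0,0],-0.5],
  [[0,0,-0.2],[0,0,0],-0.5],
  [[0,0,-0.2],[0,0,0],-0.5],
  [[0,0,-0.2],[0,0,0],-0.5],
  [[0,0,-0.1],[0,0,0],-0.5],
  [[0,0,0],[0,0,0],-0.5],
])

```text
time: 11.0
tool_pos: [0.5357, -0.1163, 0.131]
ee_rot: [[0.951, -0.311, 0.003], [-0.311, -0.951, -0.001], [0.003, 0.0, -1.0]]
force: [-0.3, -0.8, -0.7]
gripper_width: 0.0304
```

```bash
python3 - <<'E'
from an import *
m,im,d=shoot("wrist","w7"); s=ctrl.get_state(); tp=s["tool_pos"]; print(tp)
P=pts(m,d)-tp; R=s["ee_rot"]; Q=P@R
k=(d>0)&(np.abs(Q[...,0])<.02)&(np.abs(Q[...,1])<.0155)&(Q[...,2]>-.03)&(Q[...,2]<.03); q=Q[k]; print(len(q),np.percentile(q,[1,50,99],axis=0).round(4))
t=q[q[:,2]<np.percentile(q[:,2],1)+.006]; print(cv2.minEnclosingCircle((t[:,:2]*1000).astype(np.float32)),np.median(t[:,2]))
A=np.c_[t[:,:2],np.ones(len(t))]; print("tilt",np.linalg.lstsq(A,t[:,2],rcond=None)[0])
# middle coaster
h=cv2.cvtColor(im,cv2.COLOR_RGB2HSV)
E
```

```text
[ 0.53520229 -0.11605068  0.12978849]
5226 [[-0.0149 -0.0148 -0.0274]
 [ 0.0042 -0.0003 -0.0137]
 [ 0.0148  0.0148  0.0073]]
((1.7957634925842285, -14.618831634521484), 11.272899627685547) -0.02606232686827457
tilt [ 0.00346008  0.55990272 -0.01779249]
```

View pics/w7.png

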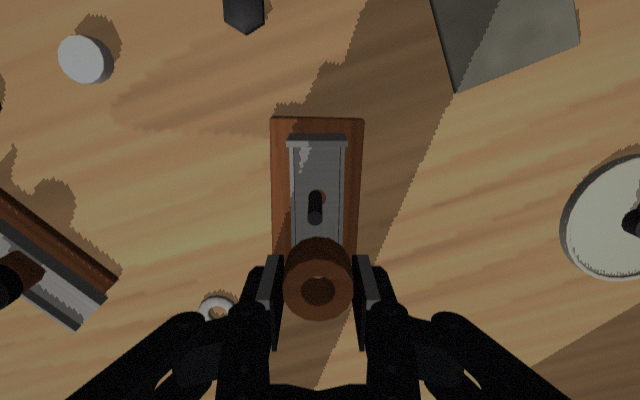

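The spacer is held level at wrist (318,285), with its underside about 11 mm below the TCP. Next stop is the middle coaster.

Call:
carry_out([
  [[0.09,0.09,0],[0,0,0],-0.5],
  [[0.2,0.18,0],[0,0,0],-0.5],
  [[0.25,0.24,0],[0,0,0],-0.5],
  [[0.25,0.24,0],[0,0,0],-0.5],
  [[0.25,0.24,0],[0,0,0],-0.5],
  [[0.2,0.18,0],[0,0,0],-0.5],
  [[0.11,0.095,0],[0,0,0],-0.5],
  [[0,0,0],[0,0,0],-0.5],
  [[0,0,0],[0,0,0],-0.5],
])

```text
time: 11.95
tool_pos: [0.6238, -0.2781, 0.1283]
ee_rot: [[0.95, -0.311, -0.002], [-0.311, -0.95, 0.001], [-0.002, -0.001, -1.0]]
force: [-0.5, 0.7, -0.7]
gripper_width: 0.0304
```

```bash
python3 - <<'E'
from an import *
m,im,d=shoot("wrist","w8"); s=ctrl.get_state(); print(s["tool_pos"])
P=pts(m,d); h=cv2.cvtColor(im,cv2.COLOR_RGB2HSV)
k=((h[...,1]<75)&(h[...,2]>40)&(d>0)&(P[...,2]<.015)&(P[...,2]>0.002)&(np.hypot(P[...,0]-.624,P[...,1]+.278)<.09)).astype(np.uint8)
k=cv2.morphologyEx(k,cv2.MORPH_OPEN,np.ones((5,5)))
n,l,st,c=cv2.connectedComponentsWithStats(k); i=1+np.argmax(st[1:,4])
q=P[l==i]; print(st[i],np.median(q[:,2]),cv2.minAreaRect((q[:,:2]*1000).astype(np.float32)))
E
```

```text
[ 0.62381648 -0.27769481  0.12875784]
[  243   120   143   133 11663] 0.006781499360731746 ((622.91357421875, -277.377197265625), (89.65121459960938, 89.86280822753906), 3.8101041316986084)
```

View pics/w8.png

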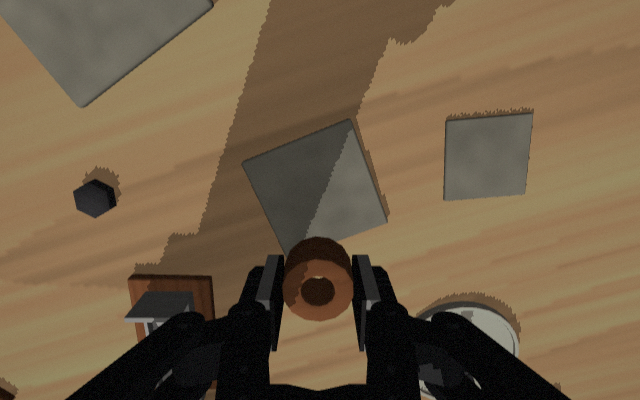

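The coaster below measures 89.7 x 89.9 mm, so it is the middle one, centred (0.623,-0.277). Lowering.

Call:
carry_out([
  [[-0.01,0,0.2],[0,0,0],-0.5],
  [[0,0,0.3],[0,0,0],-0.5],
  [[0,0,0.3],[0,0,0],-0.5],
  [[0,0,0.17],[0,0,0],-0.5],
  [[0,0,0.08],[0,0,0],-0.5],
  [[0,0,0.04],[0,0,0],-0.5],
  [[0,0,0.02],[0,0,0],-0.5],
  [[0,0,0],[0,0,0],-0.5],
  [[0,0,0],[0,0,0],-0.5],
])

```text
time: 12.9
tool_pos: [0.6236, -0.2781, 0.0194]
ee_rot: [[0.951, -0.311, 0.001], [-0.311, -0.951, -0.001], [0.001, 0.0, -1.0]]
force: [-0.0, 0.1, -0.8]
gripper_width: 0.0304
```

Call:
carry_out([
  [[0,0,0.01],[0,0,0],-0.5],
  [[0,0,0.01],[0,0,0],-0.5],
  [[0,0,0],[0,0,0],-0.5],
])

```text
time: 13.2
tool_pos: [0.6235, -0.2781, 0.0177]
ee_rot: [[0.951, -0.311, 0.001], [-0.311, -0.951, -0.001], [0.001, 0.0, -1.0]]
force: [-1.8, 0.4, 5.9]
gripper_width: 0.0301
```

Contact (about 6 N up). I'll release and rise.

Call:
carry_out([
  [[0,0,0],[0,0,0],-0.3],
  [[0,0,0],[0,0,0],-0.1],
  [[0,0,0],[0,0,0],0.1],
  [[0,0,0],[0,0,0],0.3],
  [[0,0,0],[0,0,0],0.3],
  [[0,0,0],[0,0,0],0.3],
  [[0,0,-0.2],[0,0,0],0.3],
  [[0,0,-0.4],[0,0,0],0.3],
  [[0,0,-0.4],[0,0,0],0.3],
  [[0,0,-0.2],[0,0,0],0.3],
  [[0,0,0],[0,0,0],0.3],
])

```text
time: 14.3
tool_pos: [0.6244, -0.2786, 0.1402]
ee_rot: [[0.951, -0.311, 0.006], [-0.311, -0.951, -0.004], [0.006, 0.002, -1.0]]
force: [-0.7, -0.2, -0.7]
gripper_width: 0.0556
```

```bash
python3 - <<'E'
from an import *
m,im,d=shoot("wrist","w9"); s=ctrl.get_state(); print(s["tool_pos"])
P=pts(m,d); k=(d>0)&(np.hypot(P[...,0]-.623,P[...,1]+.278)<.03)&(P[...,2]>.027)&(P[...,2]<.034); q=P[k]
print(len(q),np.median(q[:,2]),cv2.minEnclosingCircle((q[:,:2]*1000).astype(np.float32)))
E
```

```text
[ 0.62359766 -0.27800911  0.13750923]
1067 0.03062352423844955 ((622.210693359375, -278.51788330078125), 15.905360221862793)
```

View pics/w9.png

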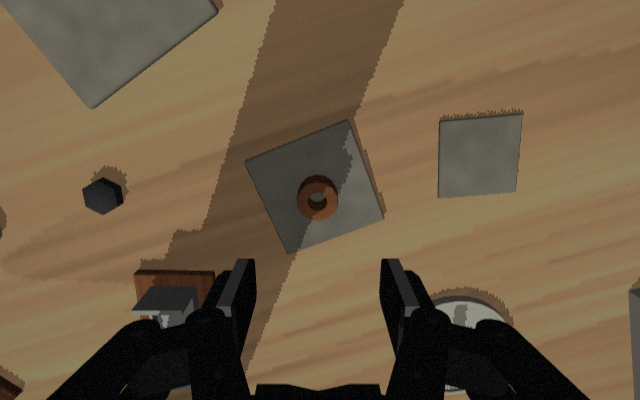

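The spacer stands at (0.622,-0.2785) with its top at 30.6 mm, as expected. Now the bracket.

Call:
carry_out([
  [[-0.09,-0.09,0],[0,0,0],0.6],
  [[-0.2,-0.19,0],[0,0,0],0.6],
  [[-0.25,-0.24,0],[0,0,0],0.6],
  [[-0.25,-0.24,0],[0,0,0],0.6],
  [[-0.25,-0.24,0],[0,0,0],0.6],
  [[-0.2,-0.18,0],[0,0,0],0.6],
  [[-0.115,-0.096,0],[0,0,0],0.6],
  [[0,0,0],[0,0,0],0.6],
  [[0,0,0],[0,0,0],0.6],
])

```text
time: 15.25
tool_pos: [0.5346, -0.1152, 0.1361]
ee_rot: [[0.95, -0.311, -0.0], [-0.311, -0.95, -0.0], [-0.0, 0.0, -1.0]]
force: [-0.2, -0.3, -0.3]
gripper_width: 0.0685
```

```bash
python3 - <<'E'
from an import *
m,im,d=shoot("wrist","w10"); s=ctrl.get_state(); print(s["tool_pos"])
P=pts(m,d); k=(d>0)&(np.hypot(P[...,0]-.53,P[...,1]+.115)<.08)&(P[...,2]>.0195)&(P[...,2]<.07); q=P[k]
c=cv2.minAreaRect((q[:,:2]*1000).astype(np.float32)); print(len(q),c)
t=q[(q[:,2]>.048)]; print("stud tip",t.mean(0),t.max(0)); 
E
```

```text
[ 0.53472406 -0.11553495  0.13612649]
2157 ((526.6426391601562, -113.48747253417969), (40.08100128173828, 114.11211395263672), 71.90799713134766)
stud tip [ 0.53767608 -0.11587911  0.0567295 ] [ 0.58562412 -0.10982047  0.06059501]
```

View pics/w10.png

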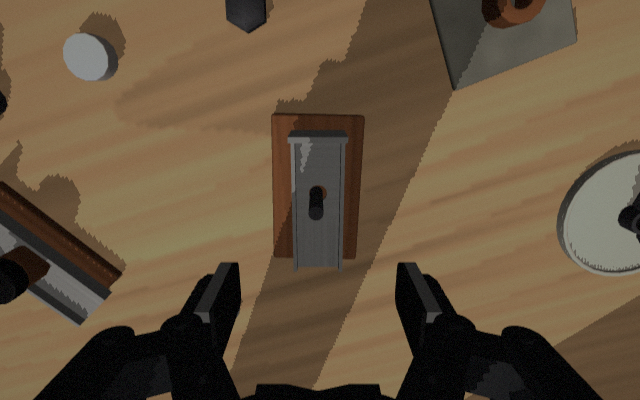

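The bracket rectangle is 40.1 x 114.1 mm, and the hole at (0.534,-0.116) lies under the TCP. Descending to grip the flanges.

Call:
carry_out([
  [[0,0,0.2],[0,0,0],0.5],
  [[0,0,0.3],[0,0,0],0.5],
  [[0,0,0.3],[0,0,0],0.5],
  [[0,0,0.2],[0,0,0],0.5],
  [[0,0,0.15],[0,0,0],0.5],
  [[0,0,0.08],[0,0,0],0.5],
  [[0,0,0.02],[0,0,0],0.5],
  [[0,0,0],[0,0,0],0.5],
  [[0,0,0],[0,0,0],0.5],
])

```text
time: 16.2
tool_pos: [0.5346, -0.1148, 0.0122]
ee_rot: [[0.95, -0.311, 0.001], [-0.311, -0.95, -0.001], [0.001, 0.0, -1.0]]
force: [-0.2, -0.0, 0.4]
gripper_width: 0.0642
```

Call:
carry_out([
  [[0,0,0],[0,0,0],0.2],
  [[0,0,0],[0,0,0],0],
  [[0,0,0],[0,0,0],-0.2],
  [[0,0,0],[0,0,0],-0.3],
  [[0,0,0],[0,0,0],-0.3],
  [[0,0,0],[0,0,0],-0.3],
], grip_force=60)

```text
time: 16.8
tool_pos: [0.5344, -0.1146, 0.0124]
ee_rot: [[0.951, -0.31, 0.001], [-0.31, -0.951, -0.001], [0.001, 0.0, -1.0]]
force: [-1.8, 0.7, 7.0]
gripper_width: 0.0381
```

Closed on the flanges (38.1 mm reading, the same 2 mm bias as before). Lifting slowly.

Call:
carry_out([
  [[0,0,-0.04],[0,0,0],-0.3],
  [[0,0,-0.06],[0,0,0],-0.3],
  [[0,0,-0.1],[0,0,0],-0.3],
  [[0,0,-0.15],[0,0,0],-0.3],
  [[0,0,-0.15],[0,0,0],-0.3],
  [[0,0,-0.15],[0,0,0],-0.3],
  [[0,0,-0.15],[0,0,0],-0.3],
  [[0,0,-0.1],[0,0,0],-0.3],
  [[0,0,0],[0,0,0],-0.3],
])

```text
time: 17.7
tool_pos: [0.5347, -0.1147, 0.1031]
ee_rot: [[0.951, -0.311, 0.003], [-0.311, -0.951, -0.001], [0.003, 0.0, -1.0]]
force: [-0.5, 0.4, -1.7]
gripper_width: 0.0381
```

```bash
python3 - <<'E'
from an import *
m,im,d=shoot("wrist","w11"); s=ctrl.get_state(); tp=s["tool_pos"]; print(tp)
Q=(pts(m,d)-tp)@s["ee_rot"]
k=(d>0)&(np.abs(Q[...,0])<.07)&(np.abs(Q[...,1])<.0165)&(Q[...,2]>-.0)&(Q[...,2]<.02); q=Q[k]
A=np.c_[q[:,:2],np.ones(len(q))]; c=np.linalg.lstsq(A,q[:,2],rcond=None)[0]; print("floor plane",len(q),c,q.min(0),q.max(0))
E
```

```text
[ 0.53426128 -0.11453677  0.1020257 ]
floor plane 26 [-0.00937844 -0.01865662  0.00063377] [-7.19603370e-03 -7.75291337e-03  4.96145178e-06] [0.04921132 0.0102893  0.00187755]
```

View pics/w11.png

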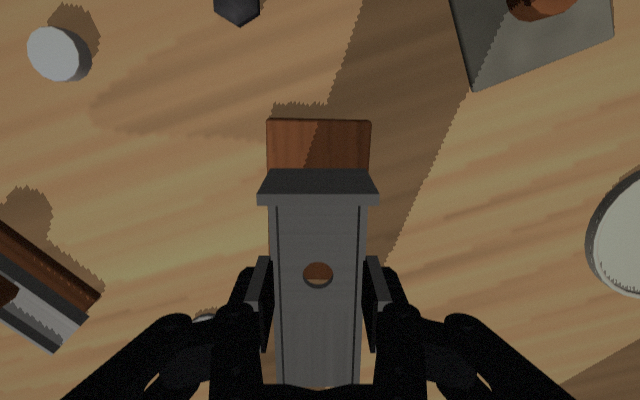

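The bracket is held with its hole at wrist (318,275). My depth window missed the floor, so I'll recompute tilt and height.

```bash
python3 - <<'E'
from an import *
m,im,d=load("w11"); 
tp=np.array([.53426,-.11454,.10203]); t=np.radians(-18.1); R=np.array([[np.cos(t),np.sin(t),0],[np.sin(t),-np.cos(t),0],[0,0,-1]])
Q=(pts(m,d)-tp)@R
k=(d>0)&(np.abs(Q[...,0])<.04)&(np.abs(Q[...,1])<.0145)&(Q[...,2]>-.02)&(Q[...,2]<.01); k[390:]=0; q=Q[k]
A=np.c_[q[:,:2],np.ones(len(q))]; c=np.linalg.lstsq(A,q[:,2],rcond=None)[0]; print("floor",len(q),c,np.median(q[:,2]))
# hole
print("hole centre", (np.array(onplane(m,318,275,.102+.0018))-tp)@R)
k=(d>0)&(Q[...,0]>.04)&(Q[...,0]<.07)&(np.abs(Q[...,1])<.022)&(Q[...,2]>-.04)&(Q[...,2]<-.01); q=Q[k]; print("endplate",np.percentile(q,[1,99],axis=0))
m,im,d=load("side0"); print()
E
```

```text
floor 8552 [-0.00273405 -0.0002156  -0.00344261] -0.0034624650636003312
hole centre [-0.00070722  0.00107176 -0.00177   ]
endplate [[ 0.04539199 -0.01882311 -0.03673855]
 [ 0.04975194  0.02036497 -0.01063839]]
```

The bracket is level to 0.003 rad, with its underside 1–2 mm below the TCP. On to the trivet, passing 35+ mm above the knob stud.

Call:
carry_out([
  [[-0.02,-0.15,-0.1],[0,0,0],-0.3],
  [[-0.04,-0.3,0],[0,0,0],-0.3],
  [[-0.055,-0.4,0],[0,0,0],-0.3],
  [[-0.06,-0.45,0],[0,0,0],-0.3],
  [[-0.06,-0.45,0],[0,0,0],-0.3],
  [[-0.06,-0.45,0],[0,0,0],-0.3],
  [[-0.06,-0.45,0],[0,0,0],-0.3],
  [[-0.06,-0.45,0],[0,0,0],-0.3],
  [[-0.055,-0.4,0],[0,0,0],-0.3],
  [[-0.05,-0.3,0],[0,0,0],-0.3],
  [[-0.02,-0.14,0],[0,0,0],-0.3],
  [[0,0,0],[0,0,0],-0.3],
])

```text
time: 18.95
tool_pos: [0.6045, 0.2787, 0.1109]
ee_rot: [[0.951, -0.308, -0.001], [-0.308, -0.951, -0.0], [-0.001, 0.0, -1.0]]
force: [-0.1, -0.1, -2.6]
gripper_width: 0.0379
```

```bash
cat > tri.py <<'E'
from an import *
import sys
m,im,d=shoot("wrist",sys.argv[1]); s=ctrl.get_state(); print(s["tool_pos"],s["ee_rot"][:,0].round(3))
h=cv2.cvtColor(im,cv2.COLOR_RGB2HSV); P=pts(m,d)
k=((h[...,0]<16)&(h[...,1]>200)&(np.hypot(P[...,0]-.6055,P[...,1]-.2765)<.09)&(P[...,2]<.02)).astype(np.uint8)
k=cv2.morphologyEx(k,cv2.MORPH_CLOSE,np.ones((9,9))); n,l,st,c=cv2.connectedComponentsWithStats(k); i=1+np.argmax(st[1:,4]); print(st[i])
cn=cv2.convexHull(np.argwhere(l==i)[:,::-1].astype(np.int32))[:,0]
v=int(sys.argv[2]); cn=cn[cn[:,1]<v]
w=np.array([onplane(m,u,v,.008)[:2] for u,v in cn])
A=np.c_[2*w,np.ones(len(w))]; s=np.linalg.lstsq(A,(w**2).sum(1),rcond=None)[0]; print("centre",s[:2],"r",np.sqrt(s[2]+s[0]**2+s[1]**2))
E
python3 tri.py w12 200
```

```text
[0.60467776 0.27714389 0.11103896] [ 0.951 -0.31  -0.001]
[ 229  110  175  144 9914]
centre [0.60485272 0.27875763] r 0.06376570944580157
```

View pics/w12.png

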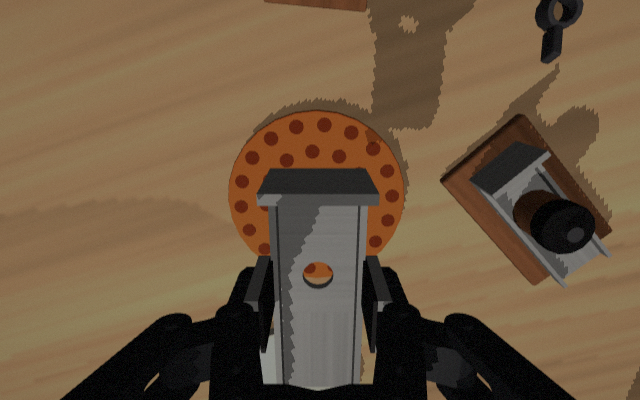

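The trivet centre is at (0.605,0.278), within 1 mm of the TCP. Lowering.

Call:
carry_out([
  [[0,-0.01,0.2],[0,0,0],-0.3],
  [[0,0,0.3],[0,0,0],-0.3],
  [[0,0,0.25],[0,0,0],-0.3],
  [[0,0,0.12],[0,0,0],-0.3],
  [[0,0,0.07],[0,0,0],-0.3],
  [[0,0,0.03],[0,0,0],-0.3],
  [[0,0,0.02],[0,0,0],-0.3],
  [[0,0,0],[0,0,0],-0.3],
  [[0,0,0],[0,0,0],-0.3],
])

```text
time: 19.9
tool_pos: [0.6058, 0.2778, 0.0133]
ee_rot: [[0.951, -0.311, 0.001], [-0.311, -0.951, 0.0], [0.001, -0.001, -1.0]]
force: [0.3, 0.6, -2.0]
gripper_width: 0.0381
```

Call:
carry_out([
  [[0,0,0.01],[0,0,0],-0.3],
  [[0,0,0.01],[0,0,0],-0.3],
  [[0,0,0],[0,0,0],-0.3],
])

```text
time: 20.2
tool_pos: [0.6055, 0.2778, 0.0105]
ee_rot: [[0.951, -0.311, -0.0], [-0.311, -0.951, 0.0], [-0.0, -0.0, -1.0]]
force: [-0.2, 0.3, -2.5]
gripper_width: 0.0383
```

Call:
carry_out([
  [[0,0,0.01],[0,0,0],-0.3],
  [[0,0,0.0],[0,0,0],-0.3],
])

```text
time: 20.4
tool_pos: [0.6055, 0.2777, 0.0104]
ee_rot: [[0.951, -0.311, 0.0], [-0.311, -0.951, 0.0], [0.0, -0.0, -1.0]]
force: [-1.9, 0.3, 4.2]
gripper_width: 0.0378
```

Contact. Releasing and rising.

Call:
carry_out([
  [[0,0,0],[0,0,0],-0.1],
  [[0,0,0],[0,0,0],0.1],
  [[0,0,0],[0,0,0],0.3],
  [[0,0,0],[0,0,0],0.5],
  [[0,0,0],[0,0,0],0.5],
  [[0,0,0],[0,0,0],0.5],
  [[0,0,-0.1],[0,0,0],0.5],
  [[0,0,-0.3],[0,0,0],0.5],
  [[0,0,-0.4],[0,0,0],0.5],
  [[0,0,-0.3],[0,0,0],0.5],
  [[0,0,-0.1],[0,0,0],0.5],
  [[0,0,0],[0,0,0],0.5],
])

```text
time: 21.6
tool_pos: [0.606, 0.2779, 0.1312]
ee_rot: [[0.951, -0.311, 0.003], [-0.311, -0.951, 0.001], [0.003, -0.002, -1.0]]
force: [0.3, -0.4, -0.6]
gripper_width: 0.064
```

```bash
python3 tri.py w13 400; python3 - <<'E'
from an import *
m,im,d=load("w13"); P=pts(m,d)
k=(d>0)&(np.hypot(P[...,0]-.6,P[...,1]-.278)<.075)&(P[...,2]>.0175)&(P[...,2]<.06); q=P[k]
print(cv2.minAreaRect((q[:,:2]*1000).astype(np.float32)),"ztop",q[:,2].max())
E
```

```text
[0.60526668 0.27768611 0.12927624] [ 0.951 -0.311 -0.   ]
[  235   111   163   151 11519]
centre [0.60490541 0.27858049] r 0.06368482220882865
((597.6890258789062, 279.4462890625), (40.06572723388672, 114.79496765136719), 71.94659423828125) ztop 0.04673544751391784
```

View pics/w13.png

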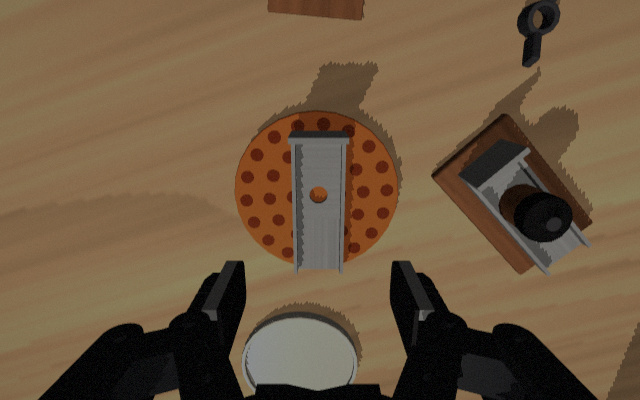

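The bracket hole sits at (0.605,0.277), 2 mm from the trivet centre. Now the loose nut, near (0.68,0.094).

Call:
carry_out([
  [[0.1,0.1,0],[0,0,0],0.3],
  [[0.2,0.24,0],[0,0,0],0.3],
  [[0.25,0.29,0],[0,0,0],0.3],
  [[0.25,0.29,0],[0,0,0],0.3],
  [[0.25,0.29,0],[0,0,0],0.3],
  [[0.15,0.2,0],[0,0,0],0.3],
  [[0.08,0.1,0],[0,0,0],0.3],
  [[0,0,0],[0,0,0],0.3],
  [[0,0,0],[0,0,0],0.3],
])

```text
time: 22.55
tool_pos: [0.6798, 0.0951, 0.1288]
ee_rot: [[0.951, -0.31, -0.001], [-0.31, -0.951, 0.0], [-0.001, 0.0, -1.0]]
force: [0.1, -0.0, -0.6]
gripper_width: 0.0555
```

```bash
cat > nut.py <<'E'
from an import *
import sys
m,im,d=shoot("wrist",sys.argv[1]); s=ctrl.get_state(); print(s["tool_pos"],s["ee_rot"][:,0].round(3),np.degrees(np.arctan2(s["ee_rot"][1,0],s["ee_rot"][0,0])))
x,y,z=map(float,sys.argv[2:5]); P=pts(m,d)
k=(d>0)&(np.hypot(P[...,0]-x,P[...,1]-y)<.045)&(P[...,2]>z+.016)&(P[...,2]<z+.035); q=P[k]
print("wings",len(q),pca(q),cv2.minAreaRect((q[:,:2]*1000).astype(np.float32)),"ztop",np.percentile(q[:,2],99))
k=(d>0)&(np.hypot(P[...,0]-x,P[...,1]-y)<.045)&(P[...,2]>z+.010)&(P[...,2]<z+.015); q=P[k]
print("hub",cv2.minEnclosingCircle((q[:,:2]*1000).astype(np.float32)))
E
python3 nut.py w14 .68 .094 0
```

```text
[0.67977978 0.09562177 0.12911187] [ 0.951 -0.309 -0.001] -18.028352397505227
wings 449 (array([0.67912305, 0.09576094]), np.float64(147.00602376554005)) ((677.0052490234375, 96.71450805664062), (16.614971160888672, 62.382389068603516), 67.20394897460938) ztop 0.026670490184230865
hub ((679.1967163085938, 98.96139526367188), 21.3060359954834)
```

View pics/w14.png

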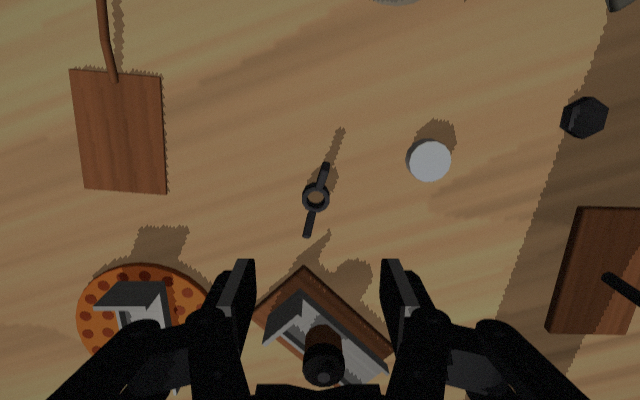

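The loose nut is upright at (0.679,0.0955), wing yaw -33°, top at 26.7 mm. The cap, at about 80 mm, is clear of the jaws. I'll turn and descend.

Call:
carry_out([
  [[0,0,0],[0,0,0.083],0.1],
  [[0,0,0],[0,0,0.083],0.1],
  [[0,0,0.2],[0,0,0],0.1],
  [[0,0,0.3],[0,0,0],0.1],
  [[0,0,0.3],[0,0,0],0.1],
  [[0,0,0.2],[0,0,0],0.1],
  [[0,0,0.12],[0,0,0],0.1],
  [[0,0,0.08],[0,0,0],0.1],
  [[0,0,0.03],[0,0,0],0.1],
  [[0,0,0],[0,0,0],0.1],
  [[0,0,0],[0,0,0],0.1],
])

```text
time: 23.7
tool_pos: [0.6807, 0.0946, 0.0075]
ee_rot: [[0.838, -0.545, 0.002], [-0.545, -0.838, -0.0], [0.001, -0.001, -1.0]]
force: [-0.4, 0.6, -0.7]
gripper_width: 0.0468
```

```bash
python3 - <<'E'
from an import *
m,im,d=shoot("wrist","w15"); s=ctrl.get_state(); print(s["tool_pos"],s["force"])
E
```

```text
[0.68071274 0.09446978 0.00749997] [-0.34962212 -0.41721289 -0.22232977]
```

View pics/w15.png

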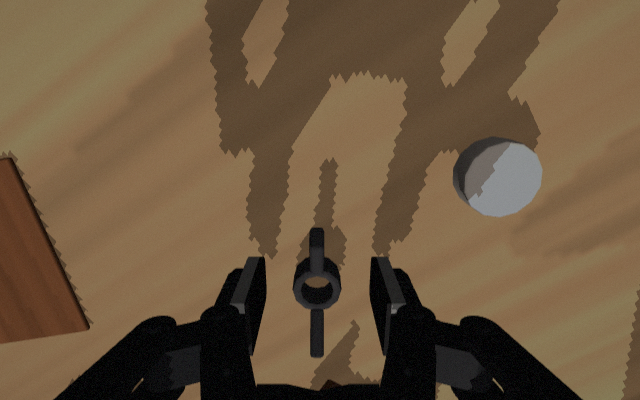

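The hub (318,285) is centred between the jaws and the wings are square to them. I'll lower 3 mm, close, then lift.

Call:
carry_out([
  [[0,0,0.03],[0,0,0],0.1],
  [[0,0,0],[0,0,0],-0.2],
  [[0,0,0],[0,0,0],-0.5],
  [[0,0,0],[0,0,0],-0.7],
  [[0,0,0],[0,0,0],-0.8],
  [[0,0,0],[0,0,0],-0.8],
  [[0,0,0],[0,0,0],-0.8],
  [[0,0,0],[0,0,0],-0.8],
], grip_force=40)

```text
time: 24.55
tool_pos: [0.6804, 0.0944, 0.0037]
ee_rot: [[0.838, -0.545, 0.0], [-0.545, -0.838, -0.0], [0.0, -0.0, -1.0]]
force: [0.4, -0.7, 2.8]
gripper_width: 0.0198
```

Call:
carry_out([
  [[0,0,-0.05],[0,0,0],-0.8],
  [[0,0,-0.1],[0,0,0],-0.8],
  [[0,0,-0.2],[0,0,0],-0.8],
  [[0,0,-0.3],[0,0,0],-0.8],
  [[0,0,-0.3],[0,0,0],-0.8],
  [[0,0,-0.2],[0,0,0],-0.8],
  [[0,0,-0.1],[0,0,0],-0.8],
  [[0,0,0],[0,0,0],-0.8],
])

```text
time: 25.35
tool_pos: [0.6807, 0.0945, 0.1301]
ee_rot: [[0.838, -0.545, 0.003], [-0.545, -0.838, -0.0], [0.002, -0.001, -1.0]]
force: [0.4, 0.6, 0.6]
gripper_width: 0.0193
```

```bash
python3 nut.py w16 .6807 .0945 .124
```

```text
[0.68012276 0.09447337 0.12847764] [ 0.838 -0.545  0.   ] -33.03408022868046
wings 4127 (array([0.68265809, 0.09252071]), np.float64(147.13158142866362)) ((678.7744750976562, 93.59622192382812), (46.93803405761719, 46.00475311279297), 8.182266235351562) ztop 0.15866718079550707
hub ((686.982666015625, 89.48037719726562), 21.58168601989746)
```

View pics/w16.png

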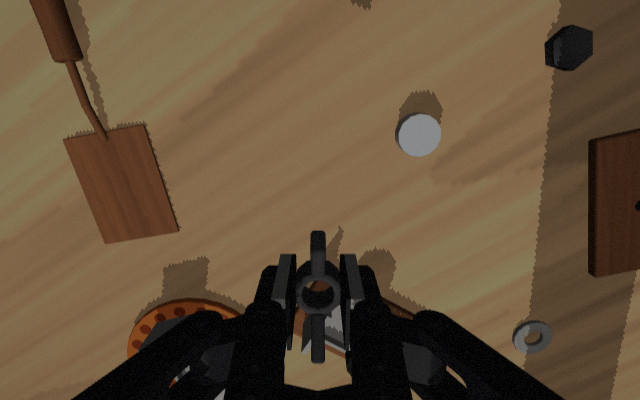

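The nut is held at wrist (318,290). I'll turn to yaw 0, since joint 6 would near its limit otherwise, then travel to the second saucer.

Call:
carry_out([
  [[0,0,0],[0,0,-0.09],-0.8],
  [[0,0,0],[0,0,-0.092],-0.8],
  [[0,0,0],[0,0,-0.092],-0.8],
  [[0,0,0],[0,0,-0.093],-0.8],
  [[0,0,0],[0,0,0],-0.8],
])

```text
time: 25.9
tool_pos: [0.6797, 0.0945, 0.1268]
ee_rot: [[1.0, 0.001, -0.003], [0.001, -1.0, 0.0], [-0.003, -0.0, -1.0]]
force: [0.8, -0.5, -0.9]
gripper_width: 0.0195
```

Call:
carry_out([
  [[-0.1,-0.11,0],[0,0,0],-0.8],
  [[-0.2,-0.22,0],[0,0,0],-0.8],
  [[-0.27,-0.3,0],[0,0,0],-0.8],
  [[-0.3,-0.32,0],[0,0,0],-0.8],
  [[-0.3,-0.32,0],[0,0,0],-0.8],
  [[-0.3,-0.32,0],[0,0,0],-0.8],
  [[-0.3,-0.32,0],[0,0,0],-0.8],
  [[-0.27,-0.3,0],[0,0,0],-0.8],
  [[-0.17,-0.19,0],[0,0,0],-0.8],
  [[-0.1,-0.1,0],[0,0,0],-0.8],
  [[0,0,0],[0,0,0],-0.8],
  [[0,0,0],[0,0,0],-0.8],
])

```text
time: 27.1
tool_pos: [0.4496, 0.344, 0.1284]
ee_rot: [[1.0, -0.001, 0.0], [-0.001, -1.0, -0.0], [0.0, 0.0, -1.0]]
force: [-0.2, -0.4, -0.6]
gripper_width: 0.0196
```

```bash
cat > sau.py <<'E'
from an import *
import sys
m,im,d=shoot("wrist",sys.argv[1]); s=ctrl.get_state(); print(s["tool_pos"],s["ee_rot"][:,0].round(3))
h=cv2.cvtColor(im,cv2.COLOR_RGB2HSV)
k=((h[...,1]<75)&(h[...,2]>100)).astype(np.uint8); k[250:]=0
n,l,st,c=cv2.connectedComponentsWithStats(k); i=1+np.argmax(st[1:,4]); print(st[i])
cn=max(cv2.findContours((l==i).astype(np.uint8),0,cv2.CHAIN_APPROX_NONE)[0],key=len)[:,0]
cn=cn[(cn[:,1]<215)]
w=np.array([onplane(m,u,v,.009)[:2] for u,v in cn])
A=np.c_[2*w,np.ones(len(w))]; s=np.linalg.lstsq(A,(w**2).sum(1),rcond=None)[0]; r=np.sqrt(s[2]+s[0]**2+s[1]**2); print("centre",s[:2],"r",r)
E
python3 sau.py w17
```

```text
[0.44998339 0.3437054  0.12840256] [ 1.    -0.002  0.   ]
[  243   124   140   126 13495]
centre [0.45080605 0.34631568] r 0.05204933838626424
```

View pics/w17.png

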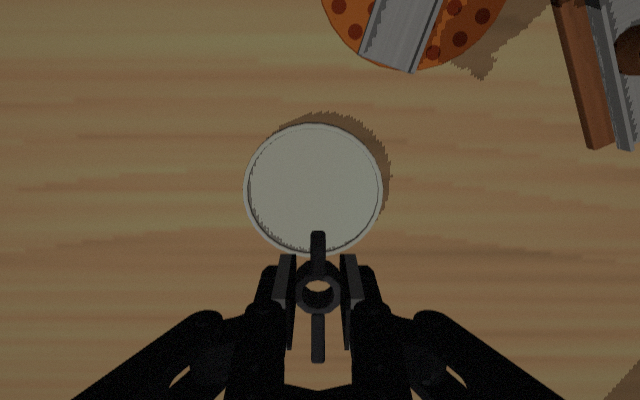

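Call:
carry_out([
  [[0.005,-0.022,0.2],[0,0,0],-0.8],
  [[0,0,0.3],[0,0,0],-0.8],
  [[0,0,0.3],[0,0,0],-0.8],
  [[0,0,0.2],[0,0,0],-0.8],
  [[0,0,0.1],[0,0,0],-0.8],
  [[0,0,0.05],[0,0,0],-0.8],
  [[0,0,0.02],[0,0,0],-0.8],
  [[0,0,0],[0,0,0],-0.8],
  [[0,0,0],[0,0,0],-0.8],
])

```text
time: 28.05
tool_pos: [0.4502, 0.3468, 0.0123]
ee_rot: [[1.0, -0.0, 0.001], [-0.0, -1.0, 0.001], [0.001, -0.001, -1.0]]
force: [-1.4, -0.4, -0.5]
gripper_width: 0.0198
```

Call:
carry_out([
  [[0,0,0.01],[0,0,0],-0.8],
  [[0,0,0.01],[0,0,0],-0.8],
  [[0,0,0],[0,0,0],-0.8],
])

```text
time: 28.35
tool_pos: [0.4499, 0.3468, 0.0097]
ee_rot: [[1.0, -0.0, 0.0], [-0.0, -1.0, 0.0], [0.0, -0.0, -1.0]]
force: [0.3, 1.0, 1.1]
gripper_width: 0.0197
```

The gripped height (3.7 mm off the table) says the underside is on the floor within a millimetre. Releasing and rising.

Call:
carry_out([
  [[0,0,0.004],[0,0,0],-0.8],
  [[0,0,0],[0,0,0],-0.6],
  [[0,0,0],[0,0,0],-0.4],
  [[0,0,0],[0,0,0],-0.2],
  [[0,0,0],[0,0,0],0],
  [[0,0,0],[0,0,0],0],
  [[0,0,0],[0,0,0],0],
  [[0,0,-0.2],[0,0,0],0],
  [[0,0,-0.4],[0,0,0],0],
  [[0,0,-0.4],[0,0,0],0],
  [[0,0,-0.2],[0,0,0],0],
  [[0,0,0],[0,0,0],0],
])

```text
time: 29.55
tool_pos: [0.4509, 0.3473, 0.1321]
ee_rot: [[1.0, 0.0, 0.005], [0.0, -1.0, 0.003], [0.005, -0.003, -1.0]]
force: [0.7, -1.0, -0.5]
gripper_width: 0.0428
```

```bash
python3 nut.py w18 .45 .346 .006; python3 - <<'E'
from an import *
m,im,d=shoot("side","s18")
m,im,d=shoot("scene","c18")
E
```

```text
[0.45008157 0.34684773 0.13001291] [ 1.    -0.     0.002] -0.0018299180798895915
wings 441 (array([0.44743432, 0.34581848]), np.float64(-179.96082607877372)) ((446.1181335449219, 347.1137390136719), (16.095592498779297, 62.07353973388672), 82.45341491699219) ztop 0.03229434980734948
hub ((445.1001281738281, 345.5924072265625), 11.009943962097168)
```

View pics/w18.png

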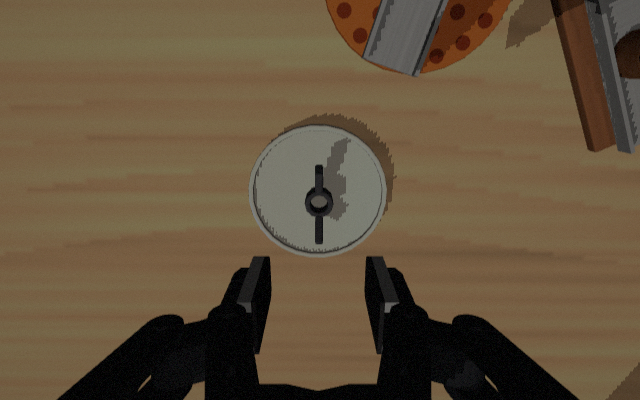

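View pics/s18.png

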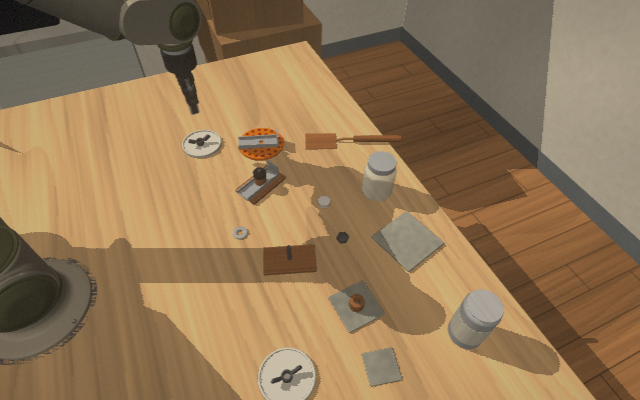

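View pics/c18.png

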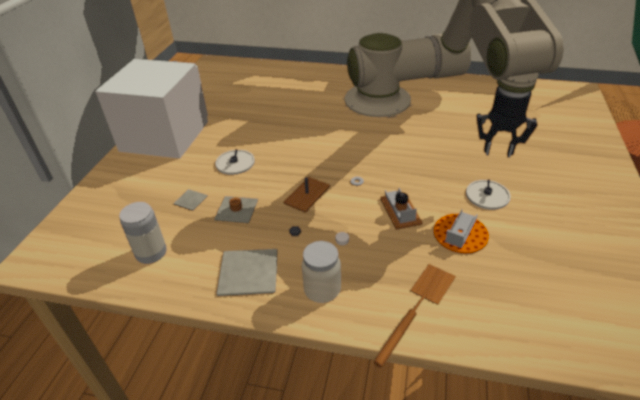

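Both views show each piece on its place and the dome nut still at side (342,237). The last nut is at (0.446,0.346), 4–5 mm from the saucer centre and upright, with its top at 32.3 mm. The gripper is clear, so I'm handing in.

```bash
python3 -c "
from plant import ctrl
print(ctrl.get_state()['time']); print(ctrl.sign_off())"
```

```text
29.7
the job is handed in; nothing more can be done
None
```

The bracket is stripped and every piece is laid out in its place. I handed the job in at 29.7 s of the 115 s allowed, and the sign-off gives no verdict. The order was the stud's wing nut, then the spacer, then the bracket, and last the loose wing nut.

| Piece | Place | Offset from centre | Height check |
|---|---|---|---|
| Stud's wing nut | saucer near (0.434, -0.353) | about 1 mm | wing top at 32 mm, as expected |
| Spacer | middle slate coaster (measured 90 x 90 mm) | about 1–1.5 mm | top at 30.6 mm, as expected |
| Bracket | orange trivet | about 2 mm | level to 0.003 rad in the grip; end plate top read 46.7 mm after placing (44 mm expected) |
| Loose wing nut | saucer near (0.4505, 0.346) | about 4–5 mm | wing top at 32.3 mm, as expected |

- **Dome nut:** it is still at the same side-camera pixel as at the start, and the gripper was clear of everything at the end.
- **Gripper width:** it read about 2 mm below the true width on every grasp, so I confirmed each hold from the wrist camera instead.
- **Last nut:** two measurements of its centre disagreed by about 2 mm, and either is well inside the 15 mm limit.

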